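# Close up the objective case: inner panel down, then lid

### The arm

A 6-joint arm with a two-finger parallel gripper is mounted at the origin on the work surface. World frame = base frame: x ahead of the robot, y to its left, z up, the work surface at z = 0. Lengths are in m, angles in rad, forces in N, time in s.
With the tool pointing down it reaches from about 0.325 to 0.85 m from the base axis. Payload 4.4 kg.
Tool frame: the origin (TCP) lies midway between the tips of the shut fingers; the grasp point (between the pads) lies env.grasp_offset behind it (env.grasp_offset is the distance from the TCP to the grasp point, in m); z points along the fingers, y is the direction in which the jaws open and shut (so a half turn about z gives the same grasp; the last joint's range is limited). The gripper opens to 94 mm and grips with 3 to 60 N. Pads are 16 mm wide; open, the fingers measure 119 mm over their backs; the gripper's body (75 mm by 177 mm) begins 78 mm behind the grasp point.
Start: joints at [0.973, 0.207, 1.542, -0, 1.393, -0.15], TCP at [0.249, 0.518, 0.205] pointing down, gripper open.
Joint ranges: [-2.73, 2.73], [-0.86, 2.22], [0.23, 2.46], [-1.11, 4.25], [0.08, 2.63], [-2.82, 2.82]. Speed limits (rad/s): [2.79, 2.79, 3.14, 3.14, 3.14, 3.14].

### API

Orientations are given as a unit quaternion [w, x, y, z].
In Python, from rig import env gives the robot as it stands.
- The arm moves only by the tool servo_tool, never from a script. Its argument "increments" is a list of rows, each a list of 7 numbers: the closure, from -1 (fully open) to 1 (shut), then the shift along the tool's x, y, z in m, then the turn, a rotation vector about the tool's x, y, z in rad. A call has 1 to 10 rows; each row is the pose to reach, as a shift and turn from the pose measured when the call began, along the tool's axes at that moment; what a row does not reach only later rows make up. A row lasts 1/8 s, in which the tool goes at most 62.5 mm and 10.7 degrees, less where a joint would pass 70% of its speed; a pose out of reach is approached as far as the arm can. A call with a gripper value outside its range is refused whole. The fingers move at their own pace and stop on an object; "force" is the grip in N (left out, the last holds). Time passes only in rows, so rows that repeat a pose let the fingers close. It gives the time, the measured TCP pose, the force and the opening at its end, in the units of the state.
- env.read_state(): the state, without advancing time (a new reading comes with each control period).
- env.capture(name): name is "scene" or "top"; returns the picture (480x640x3 uint8, red, green, blue); there is no depth.
- env.camera_model(name): a dict with "fx", "fy", "cx", "cy" (pixels), "dist_coeffs" ([k1, k2, p1, p2, k3] as OpenCV has them; the pictures are not rectified), "R" (3x3) and "t" (3): a world point X has camera coordinates R X + t. Camera axes: x right, y down, z forward; pixel columns grow to the right and rows downward; lengths in m; the calibration is good to about 2 mm. A picture is of the moment at which its call begins. camera_model takes no time and is no camera call.
- env.hand_in(): hands the job in, once; it reports no verdict.
The state is a dict: "clock": time; "joint_positions": joint angles; "qvel": joint speeds; "tau": joint torques, N m; "tcp_pos": TCP position; "orientation": TCP orientation; "ft_force": force on the tool from outside, world axes, zero at the start; "ft_torque": the same for the moment, N m; "finger_gap": finger opening in m.
Only numpy, scipy, OpenCV 4.12 (cv2) and the standard library are available. Lean on these libraries where they do the work, as an engineer would, in place of code of your own. Each camera call takes 0.05 s, during which the arm holds its last target.

### The job

The objective lenses are back in their case: close it up. Push the upright white inner panel down until it lies flat over the lenses, then push the grey lid over it until the lid is fully shut. It is all done by pushing: do not lift or shift the lenses or the filter cube in their wells, nor anything that stands around the case.

Things in the scene. Friction and masses are not known exactly. Their poses are not given: they have to be found in the camera images.
- lens_case: Grey case for microscope objectives, open on the desk, not movable: 280 (x) by 180 (y) by 85 mm high to the rim, lid apart. Origin: centre of its underside, on the desk. x along both hinge lines, y from the panel's hinge side to the lid's hinge side, z up. Black foam inside, top 50 mm above the desk. A handle stands out 19 mm from the -y wall, below 65 mm.
- panel (a joint): Angle of the white inner panel: 0 = flat over the lenses (its stop), pi/2 = upright, stop at 1.75 leaning outwards; 1.4 to 1.65 at the start. Stiff hinge (friction about 0.14 N m): it stays at any angle it is left at; 1 to 3 N near its free edge moves it. Press it all the way to its stop.
- panel_hinge (a point): Middle of the panel's hinge line, at (0, -80, 78) mm in the case's frame; the line runs along case x. Panel 260 mm along x, 135 mm from hinge line to free edge, 4 mm thick, centred on the hinge line. Flat, it reaches case y = +55 mm, its top 80 mm above the desk, 5 mm below the rim. Push its outer side: facing case -y while upright, up when flat.
- panel_edge (a point): Middle of the free edge of the white panel (where its orange pull strip is), 135 mm from the hinge line; about 212 mm above the desk while the panel is upright, 78 mm when flat.
- lid (a joint): Angle of the lid: 0 = fully shut (its stop), pi/2 = upright, stop at 1.95 leaning outwards; 1.7 to 1.9 at the start. Stiff hinge (friction about 0.65 N m): it stays at any angle it is left at; 3 to 6 N near its free edge moves it. Press it all the way to its stop. If the panel is still up, the lid strikes it.
- lid_hinge (a point): Middle of the lid's hinge line, at (0, +90, 85) mm in the case's frame, along case x. The lid is a grey shell 280 mm along x, 180 mm from hinge line to free edge, 25 mm deep, lined with black foam. Shut, it reaches to case y = -90 mm, its outer face 110 mm above the desk. Push its outer face: facing case +y while open, up when shut.
- lid_edge (a point): Middle of the outer corner of the lid's free edge: 180 mm from the hinge line along the lid and 25 mm out on its outer face; about 247 to 260 mm above the desk while the lid stands open, 110 mm when shut.
- lens_a_center (a point): Centre (half-way up) of a loose steel objective lens with a yellow band, 30 mm diameter, 48 mm tall, standing in a well of the case, its top 70 mm above the desk. Its well is at (-90, -42) mm in the case's frame. Not to be moved.
- lens_b_center (a point): Centre of a loose steel objective lens with a blue band, 30 mm diameter, 47 mm tall, in the well at (-30, -42) mm of the case's frame. Not to be moved.
- lens_c_center (a point): Centre of a loose steel objective lens with a green band, 30 mm diameter, 50 mm tall, in the well at (+90, -42) mm of the case's frame. Not to be moved.
- filter_cube_center (a point): Centre of a loose black filter cube, 31 by 27 by 42 mm tall, in the square well at (+60, +18) mm of the case's frame. Not to be moved.
- oil_bottle_center (a point): Centre of a small loose amber immersion-oil bottle with a black cap, 30 mm diameter, 66 mm tall, upright on the desk beside the case on its -y side. Not to be moved.
- slide_box_center (a point): Centre of a loose blue slide box, 100 by 82 by 35 mm tall, on the desk beside the case on its +y side, partly below the open lid. Not to be moved.
- sample_dish_center (a point): Centre of a loose covered sample dish, 58 mm diameter, 15 mm tall, on the desk to the robot's right. Not to be moved.
- mouse_center (a point): Centre of a loose black computer mouse, 100 by 60 by 32 mm tall, on the desk to the right of the case. Not to be moved.

How it is judged:
On the way, in this order (a step that is already met when the one before it is completed fails the run):
1. the white panel lies flat over the lenses while the lid is still open (value of joint panel below 0.06 rad and value of joint lid above 1.3 rad), for 0.2 s.
2. the lid is fully shut over the flat panel (value of joint panel below 0.06 rad and value of joint lid below 0.04 rad), for 0.2 s.
At the end, for the whole second after the job is handed in: Panel within 0.06 rad of flat and lid within 0.04 rad of fully shut (about 7 mm at its free edge), both staying so; each lens and the filter cube within 12 mm of where it stood in its well, and the bottle, slide box, dish and mouse within 30 mm of where they stood (all of step 2 and distance of each of lens_a_center, lens_b_center, lens_c_center, filter_cube_center from where it was at the start of the episode below 0.012 m and distance of each of oil_bottle_center, slide_box_center, sample_dish_center, mouse_center from where it was at the start of the episode below 0.03 m); the robot touches nothing.
It fails at once if the lid is swung down while the panel is still standing (value of joint panel above 0.4 rad and value of joint lid below 1.3 rad).
It fails at once if a lens or the filter cube is lifted or pushed out of its place (12 mm) (distance of any of lens_a_center, lens_b_center, lens_c_center, filter_cube_center from where it was at the start of the episode above 0.012 m).
It fails at once if the bottle, slide box, dish or mouse is lifted or pushed away (30 mm) (distance of any of oil_bottle_center, slide_box_center, sample_dish_center, mouse_center from where it was at the start of the episode above 0.03 m).
It also fails if it takes over 54 s, if anything falls off the work surface, if the arm or the gripper's body presses on something with over 40 N, if the wrist force passes 120 N, or if a joint passes its speed limit or range.

## Working session

There is one attempt and no reset: what is moved stays moved. The work goes in short steps, Python scripts to look and compute and a tool call to move; the robot and the scene stay as the last step left them, time stands still between calls to the robot, and variables do not carry over. Pictures are saved under pics/ and viewed, and the job is handed in when it is done.

Besides the shell and the picture viewer there is one more tool, called by a JSON object that holds its "api" and its "payload". servo_tool: Moves the arm, as the interface text tells. Its arguments: {"type":"object","properties":{"increments":{"type":"array"},"force":{"type":"number"}},"required":["increments"]}

```bash
mkdir -p pics; ls; cat > h.py <<'E'
import numpy as np, cv2
from rig import env
def cap(n,f):
    im=env.capture(n); cv2.imwrite(f'pics/{f}.png',im[:,:,::-1]); return im
E
python3 - <<'E'
from h import *
cap('scene','s0');cap('top','t0')
for n in('scene','top'):
    m=env.camera_model(n);print(n,{k:np.round(v,4).tolist() for k,v in m.items()}); print(-np.array(m['R']).T@m['t'])
print(env.read_state(),env.grasp_offset)
E
```

```text
pics
scene {'fx': 597.8388, 'fy': 597.8388, 'cx': 322.4477, 'cy': 242.4889, 'dist_coeffs': [-0.0206, 0.0, 0.0, 0.0, 0.0], 'R': [[0.3177, 0.948, -0.0159], [0.5885, -0.2103, -0.7807], [-0.7435, 0.2387, -0.6247]], 't': [-0.0512, -0.239, 1.6339]}
[ 1.37167757 -0.39175466  0.83325825]
top {'fx': 465.2793, 'fy': 465.2793, 'cx': 323.8509, 'cy': 236.2977, 'dist_coeffs': [0.0379, 0.0, 0.0, 0.0, 0.0], 'R': [[-0.025, -0.9997, 0.0007], [-0.9959, 0.0249, -0.0864], [0.0864, -0.0029, -0.9963]], 't': [-0.1014, 0.5139, 1.1376]}
[ 0.4110057  -0.11087916  1.17786776]
{'clock': 0.1, 'joint_positions': array([ 9.72536972e-01,  2.07348106e-01,  1.54276838e+00, -1.09861926e-05,
        1.39353558e+00, -1.50502167e-01]), 'qvel': array([-0.00056676, -0.00250246, -0.0023521 , -0.00080915,  0.00088479,
       -0.00104161]), 'tau': array([ 1.49485077e-04, -3.71865892e+01, -2.82292789e+01,  7.00357603e-02,
        3.10778059e-02, -1.34050219e-05]), 'tcp_pos': array([0.24854547, 0.51770439, 0.20441964]), 'orientation': array([-3.71527901e-04,  2.22012014e-01,  9.75043386e-01, -9.60359214e-04]), 'ft_force': array([ 0.10181242, -0.19686059,  0.28005388]), 'ft_torque': array([-0.01886861, -0.00094361,  0.00672982]), 'finger_gap': 0.0935778867769244} 0.0188
```

View pics/s0.png

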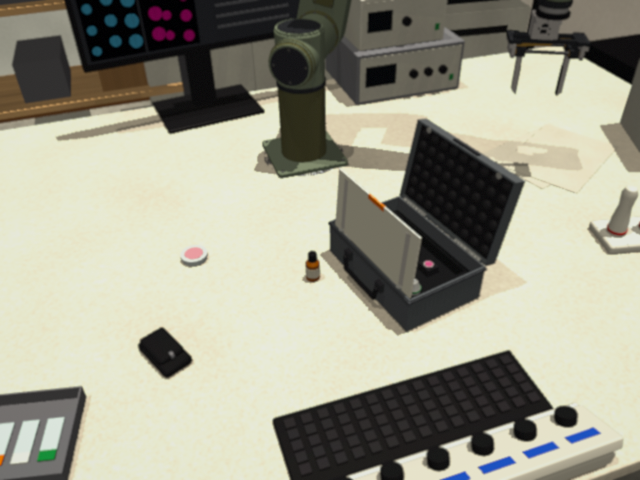

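View pics/t0.png

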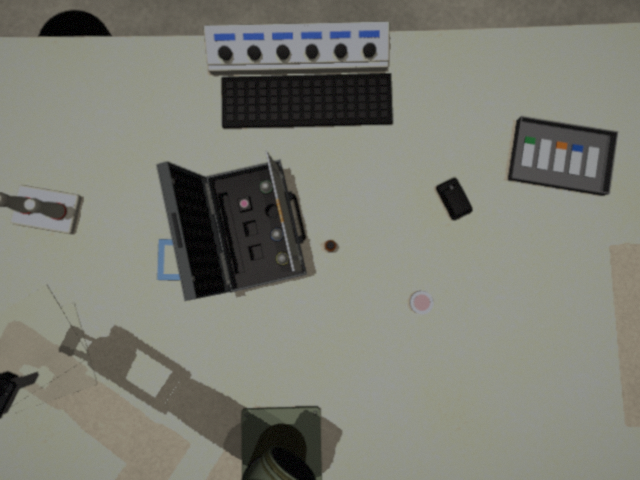

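```bash
python3 - <<'E'
import cv2
a=cv2.imread('pics/t0.png')[140:310,140:350];cv2.imwrite('pics/t0z.png',cv2.resize(a,None,fx=3.5,fy=3.5,interpolation=cv2.INTER_CUBIC))
a=cv2.imread('pics/s0.png')[110:335,300:540];cv2.imwrite('pics/s0z.png',cv2.resize(a,None,fx=2.6,fy=2.6,interpolation=cv2.INTER_CUBIC))
E
```

```text
(no output)
```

View pics/t0z.png

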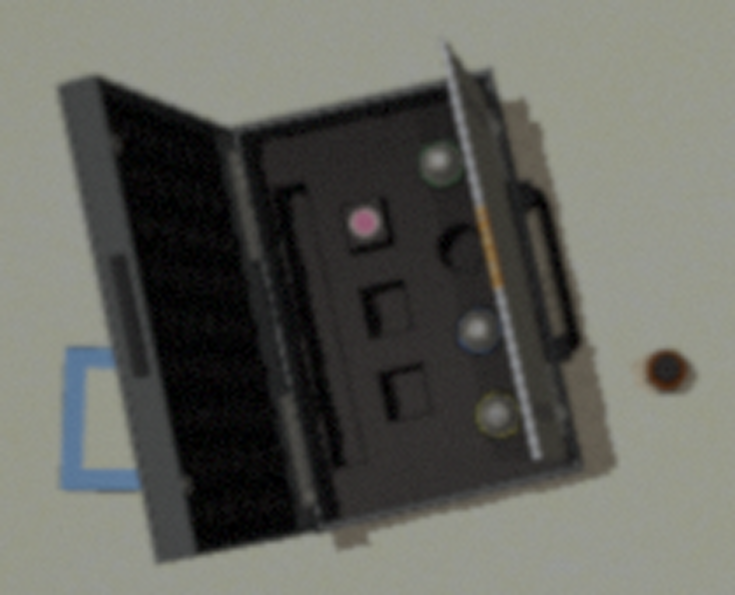

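View pics/s0z.png

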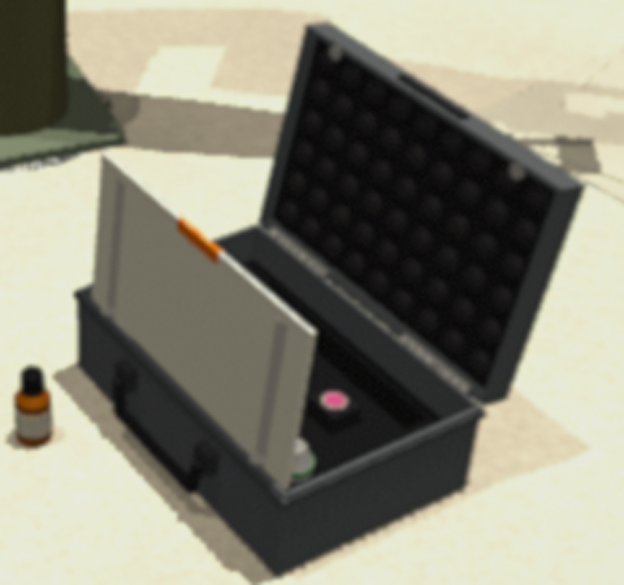

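```bash
cat >> h.py <<'E'
def ray(n,px):
    m=env.camera_model(n);K=np.array([[m['fx'],0,m['cx']],[0,m['fy'],m['cy']],[0,0,1]])
    p=cv2.undistortPoints(np.array(px,float).reshape(-1,1,2),K,np.array(m['dist_coeffs']))[:,0]
    R=np.array(m['R']);d=np.c_[p,np.ones(len(p))]@R
    return -R.T@np.array(m['t']),d
def onz(n,px,z):
    o,d=ray(n,px); return o+d*((z-o[2])/d[:,2])[:,None]
def tri(pt,ps):
    o1,d1=ray('top',pt);o2,d2=ray('scene',ps);out=[]
    for a,b in zip(d1,d2):
        s=np.linalg.lstsq(np.c_[a,-b],o2-o1,rcond=None)[0]; p,q=o1+a*s[0],o2+b*s[1]
        out.append([*(p+q)/2,np.linalg.norm(p-q)])
    return np.array(out)
def proj(n,X):
    m=env.camera_model(n);K=np.array([[m['fx'],0,m['cx']],[0,m['fy'],m['cy']],[0,0,1]])
    return cv2.projectPoints(np.array(X,float).reshape(-1,1,3),cv2.Rodrigues(np.array(m['R']))[0],np.array(m['t'],float),K,np.array(m['dist_coeffs']))[0][:,0]
E
python3 - <<'E'
from h import *
np.set_printoptions(precision=4,suppress=True)
T=lambda l:140+np.array(l)/3.5
S=lambda l:np.array([300,110])+np.array(l)/2.6
rt=T([(490,72),(580,467),(322,527),(237,130)]); rs=S([(283,495),(78,294),(262,228),(483,411)])
A=onz('top',rt,.085);B=onz('scene',rs,.085);print(A,B)
M=np.array([[.14,-.09],[-.14,-.09],[-.14,.09],[.14,.09]])
for C in (A,B,(A+B)/2):
    c=C[:,:2].mean(0);Q=C[:,:2]-c;H=M.T@Q
    th=np.arctan2(H[0,1]-H[1,0],H[0,0]+H[1,1]);R=np.array([[np.cos(th),-np.sin(th)],[np.sin(th),np.cos(th)]])
    print('case',c,th,np.degrees(th)); print('res',Q-M@R.T)
def cf(P): return np.c_[(P[:,:2]-c)@R,P[:,2:]]
P=tri(T([(447,45),(537,458)]),S([(103,157),(313,330)])[::-1]);print('panel',P,cf(P))
print('panel edge only top @.212',cf(onz('top',T([(447,45),(537,458)]),.212)),cf(onz('scene',S([(313,330),(103,157)]),.212)))
L=tri(T([(60,88),(158,562)]),S([(580,187),(316,22)]));print('lid',L,cf(L))
L=tri(T([(97,76),(195,552)]),S([(562,190),(306,34)]));print('lidin',L,cf(L))
W=onz('top',T([(438,160),(478,328),(497,413)]),.07);print('lenses',cf(W))
for nm,p,z in(('bottle',(331,246),.066),('dish',(421,302),.015),('mouse',(454,199),.032),('box',(168,260),.035),('boxcorner1',(159,239),.035),('boxcorner2',(157.5,280),.035)):
    w=onz('top',[p],z);print(nm,w,cf(w))
E
```

```text
[[ 0.6899 -0.0139  0.085 ]
 [ 0.4196 -0.0694  0.085 ]
 [ 0.3843  0.103   0.085 ]
 [ 0.6537  0.1583  0.085 ]] [[ 0.6896 -0.0132  0.085 ]
 [ 0.4249 -0.0704  0.085 ]
 [ 0.3894  0.107   0.085 ]
 [ 0.6586  0.1607  0.085 ]]
case [0.5369 0.0445] 0.20313199711116298 11.63860611853327
res [[-0.0023  0.0015]
 [ 0.0017  0.0025]
 [ 0.0027 -0.0014]
 [-0.0021 -0.0026]]
case [0.5406 0.046 ] 0.19942555873303688 11.42624284244133
res [[-0.0061  0.0012]
 [ 0.0037 -0.0004]
 [ 0.0038  0.0005]
 [-0.0014 -0.0013]]
case [0.5388 0.0453] 0.20128142051756048 11.532575890054149
res [[-0.0042  0.0014]
 [ 0.0027  0.001 ]
 [ 0.0033 -0.0005]
 [-0.0018 -0.0019]]
panel [[ 0.675   0.0021  0.2136  0.0038]
 [ 0.4246 -0.0489  0.2088  0.0004]] [[ 0.1248 -0.0695  0.2136  0.0038]
 [-0.1307 -0.0695  0.2088  0.0004]]
panel edge only top @.212 [[ 0.1242 -0.0711  0.212 ]
 [-0.1307 -0.0695  0.212 ]] [[ 0.1239 -0.0663  0.212 ]
 [-0.1264 -0.0723  0.212 ]]
lid [[0.6419 0.2159 0.2562 0.0015]
 [0.3702 0.1551 0.2605 0.0093]] [[ 0.1352  0.1466  0.2562  0.0015]
 [-0.1432  0.1413  0.2605  0.0093]]
lidin [[0.6479 0.1949 0.2615 0.0019]
 [0.3761 0.1399 0.2547 0.0018]] [[ 0.1369  0.1248  0.2615  0.0019]
 [-0.1404  0.1253  0.2547  0.0018]]
lenses [[ 0.0881 -0.0394  0.07  ]
 [-0.0315 -0.0411  0.07  ]
 [-0.0911 -0.0411  0.07  ]]
bottle [[ 0.4837 -0.1306  0.066 ]] [[-0.0891 -0.1613  0.066 ]]
dish [[ 0.3428 -0.3503  0.015 ]] [[-0.2711 -0.3484  0.015 ]]
mouse [[ 0.5952 -0.4394  0.032 ]] [[-0.0416 -0.4862  0.032 ]]
box [[0.4615 0.268  0.035 ]] [[-0.0312  0.2337  0.035 ]]
boxcorner1 [[0.5136 0.2901 0.035 ]] [[0.0243 0.2449 0.035 ]]
boxcorner2 [[0.4135 0.293  0.035 ]] [[-0.0731  0.2678  0.035 ]]
```

{"api": "servo_tool", "payload": {"increments": [[1,0,0,-0.05,0,0,0],[1,0,0,-0.1,0,0,0],[1,0,0,-0.14,0,0,0],[1,-0.045,-0.033,-0.14,0,0,0.1],[1,-0.09,-0.066,-0.14,0,0,0.2],[1,-0.135,-0.099,-0.14,0,0,0.3],[1,-0.18,-0.132,-0.14,0,0,0.4],[1,-0.225,-0.165,-0.14,0,0,0.5],[1,-0.27,-0.198,-0.14,0,0,0.6],[1,-0.31,-0.228,-0.14,0,0,0.7]], "force": 20}}

```text
clock: 1.35
tcp_pos: [0.4298, 0.1763, 0.3443]
orientation: [-0.0, 0.545, 0.839, -0.001]
ft_force: [0.2, 0.2, 0.4]
finger_gap: 0.0009
```

```bash
cat >> h.py <<'E'
from scipy.spatial.transform import Rotation as Ro
C=np.array([.5388,.0453]);TH=.2013
ux=np.array([np.cos(TH),np.sin(TH)]);uy=np.array([-np.sin(TH),np.cos(TH)])
def w(x,y,z): return np.r_[C+ux*x+uy*y,z]
def st():
    s=env.read_state();q=s['orientation'];r=Ro.from_quat([q[1],q[2],q[3],q[0]]);p=s['tcp_pos'];d=p[:2]-C
    f=s['ft_force']
    print('t %.2f'%s['clock'],'case',np.round([d@ux,d@uy,p[2]],4),'w',p.round(3),'F case',np.round([f[:2]@ux,f[:2]@uy,f[2]],1),'gap %.3f'%s['finger_gap'],'q',s['joint_positions'].round(2))
    return p,r
def inc(pts,ydir=None,down=True):
    """case-frame waypoints -> tool increments; ydir yaw (rad world) of tool y, tool pointing down"""
    p,r=st()
    for a in pts: print(a,np.round(r.inv().apply(w(*a)-p),3))
    ty=r.apply([0,1,0]); print('tooly yaw-TH',np.arctan2(ty[1],ty[0])-TH,'tool z',r.apply([0,0,1]).round(3))
    if down:
        cx=np.r_[ux,0];cz=np.array([0,0,-1.]);D=Ro.from_matrix(np.c_[np.cross(cx,cz),cx,cz]);print('rotvec to down/tool y=case x',(r.inv()*D).as_rotvec().round(3))
E
python3 -c "
from h import *
inc([(0,-.12,.34),(0,-.12,.19)])"
```

```text
t 1.35 case [-0.0806  0.1502  0.3443] w [0.43  0.176 0.344] F case [0.3 0.2 0.4] gap 0.001 q [ 0.2  -0.11  1.59 -0.    1.66 -0.22]
(0, -0.12, 0.34) [-0.281  0.02   0.005]
(0, -0.12, 0.19) [-0.281  0.021  0.155]
tooly yaw-TH 0.21787251083116235 tool z [-0.002 -0.002 -1.   ]
rotvec to down/tool y=case x [-0.002  0.001  0.218]
```

{"api": "servo_tool", "payload": {"increments": [[1,-0.05,0.004,0,0,0,0.08],[1,-0.1,0.008,0,0,0,0.16],[1,-0.15,0.011,0,0,0,0.218],[1,-0.2,0.015,0,0,0,0.218],[1,-0.25,0.018,0,0,0,0.218],[1,-0.281,0.02,0.02,0,0,0.218],[1,-0.281,0.02,0.07,0,0,0.218],[1,-0.281,0.02,0.12,0,0,0.218],[1,-0.281,0.02,0.15,0,0,0.218],[1,-0.281,0.02,0.15,0,0,0.218]]}}

```text
clock: 2.6
tcp_pos: [0.5594, -0.0717, 0.1908]
orientation: [-0.004, 0.633, 0.774, -0.003]
ft_force: [0.1, 0.6, -0.3]
finger_gap: 0.0003
```

```bash
python3 -c "
from h import *
a=[]
for th in (1.45,1.3,1.15,1.0,.85,.7,.55,.4,.25,.1,0,-.02):
    r=.11; a.append((0,-.08+r*np.cos(th)-.002*np.sin(th)-.008,.078+r*np.sin(th)+.002*np.cos(th)))
inc(a)
cap('scene','s1');cap('top','t1')"
```

```text
t 2.60 case [-0.0032 -0.1188  0.1908] w [ 0.559 -0.072  0.191] F case [ 0.2  0.5 -0.3] gap 0.000 q [-0.28  0.2   1.58 -0.    1.37 -0.48]
(0, np.float64(-0.07673012135166485), np.float64(0.1874394345528695)) [0.042 0.003 0.003]
(0, np.float64(-0.060502245222129776), np.float64(0.18452639805314042)) [0.058 0.003 0.006]
(0, np.float64(-0.044891909383263734), np.float64(0.17922100831042562)) [0.074 0.003 0.012]
(0, np.float64(-0.03024968832412042), np.float64(0.17164241294060492)) [0.089 0.003 0.019]
(0, np.float64(-0.016904414762932543), np.float64(0.16196081085720218)) [0.102 0.003 0.029]
(0, np.float64(-0.005155794773181652), np.float64(0.150393629970715)) [0.114 0.004 0.041]
(0, np.float64(0.004732322968684305), np.float64(0.13720064422649153)) [0.123 0.004 0.054]
(0, np.float64(0.012537872655700059), np.float64(0.12267813964195733)) [0.131 0.004 0.068]
(0, np.float64(0.018085558469661873), np.float64(0.10715226036141882)) [0.137 0.004 0.084]
(0, np.float64(0.02125079134728918), np.float64(0.09097168416170716)) [0.14  0.004 0.1  ]
(0, np.float64(0.022), np.float64(0.08)) [0.141 0.004 0.111]
(0, np.float64(0.02201799806671021), np.float64(0.07779974667706652)) [0.141 0.004 0.113]
tooly yaw-TH -0.0002562380024496991 tool z [-0.009  0.    -1.   ]
rotvec to down/tool y=case x [-0.009 -0.002 -0.   ]
```

View pics/s1.png

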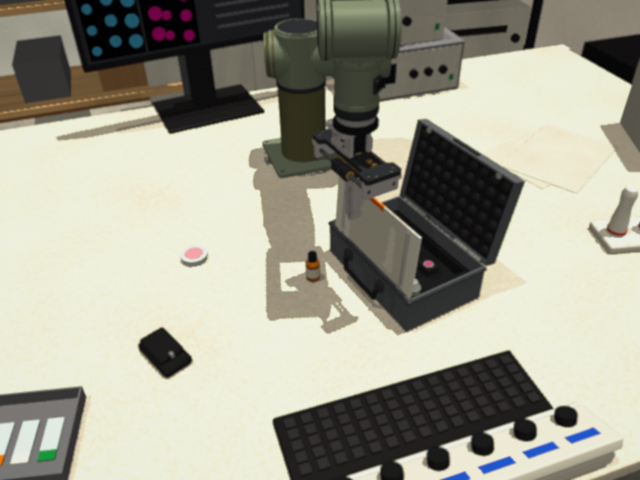

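```bash
python3 - <<'E'
from h import *
p,r=st();print(proj('scene',[p,w(0,-.0695,.212)]),proj('top',[p]))
a=cv2.imread('pics/s1.png')[110:260,280:440];b=cv2.imread('pics/t1.png')[140:310,140:380]
cv2.imwrite('pics/z1.png',np.vstack([cv2.resize(a,(400,375)),]));cv2.imwrite('pics/z1t.png',cv2.resize(b,None,fx=3,fy=3))
E
```

```text
t 2.70 case [-0.0003 -0.1203  0.1953] w [ 0.563 -0.073  0.195] F case [ 0.  -0.3  1.4] gap 0.000 q [-0.28  0.2   1.57 -0.    1.37 -0.48]
[[353.35198126 217.39919136]
 [377.21692691 201.45535887]] [[303.77298695 205.76636717]]
```

View pics/z1.png

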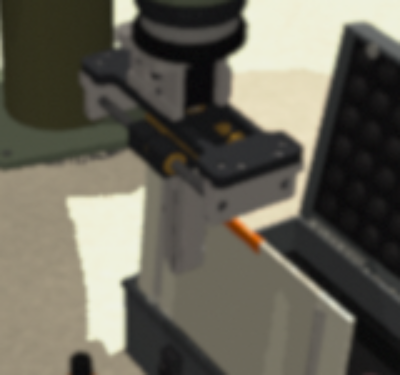

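View pics/z1t.png

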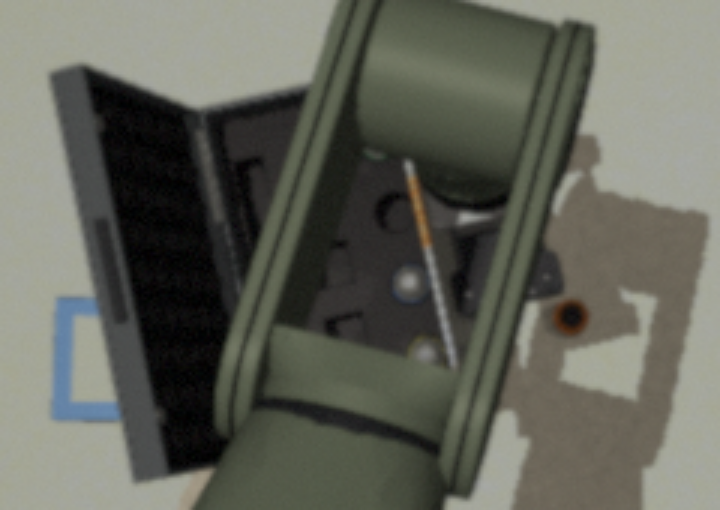

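{"api": "servo_tool", "payload": {"increments": [[1,0.022,0,0.004,0,0,0],[1,0.035,0,0.006,0,0,0],[1,0.045,0,0.008,0,0,0],[1,0.06,0,0.011,0,0,0],[1,0.076,0,0.016,0,0,0],[1,0.09,0,0.024,0,0,0],[1,0.104,0,0.033,0,0,0],[1,0.104,0,0.033,0,0,0]]}}

```text
clock: 3.7
tcp_pos: [0.5401, 0.0307, 0.1604]
orientation: [-0.002, 0.632, 0.775, -0.002]
ft_force: [-0.2, -0.5, 0.7]
finger_gap: 0.0005
```

```bash
python3 -c "
from h import *
a=[]
for th in (.85,.7,.55,.4,.25,.1,0,-.02):
    r=.11; a.append((0,round(-.08+r*np.cos(th)-.002*np.sin(th)-.008,3),round(.078+r*np.sin(th)+.002*np.cos(th),3)))
inc(a)
cap('scene','s2')
cv2.imwrite('pics/s2.png',cv2.resize(cv2.imread('pics/s2.png')[60:340,260:560],None,fx=2,fy=2))"
```

```text
t 3.70 case [-0.0017 -0.0146  0.1604] w [0.54  0.031 0.16 ] F case [-0.3 -0.5  0.7] gap 0.001 q [-0.1   0.18  1.67 -0.    1.3  -0.3 ]
(0, np.float64(-0.017), np.float64(0.162)) [-0.002  0.002 -0.002]
(0, np.float64(-0.005), np.float64(0.15)) [0.01  0.002 0.01 ]
(0, np.float64(0.005), np.float64(0.137)) [0.02  0.002 0.023]
(0, np.float64(0.013), np.float64(0.123)) [0.028 0.002 0.037]
(0, np.float64(0.018), np.float64(0.107)) [0.033 0.002 0.053]
(0, np.float64(0.021), np.float64(0.091)) [0.036 0.002 0.069]
(0, np.float64(0.022), np.float64(0.08)) [0.037 0.002 0.08 ]
(0, np.float64(0.022), np.float64(0.078)) [0.037 0.002 0.082]
tooly yaw-TH 0.0015316040149241095 tool z [-0.005 -0.001 -1.   ]
rotvec to down/tool y=case x [-0.005  0.     0.002]
```

View pics/s2.png

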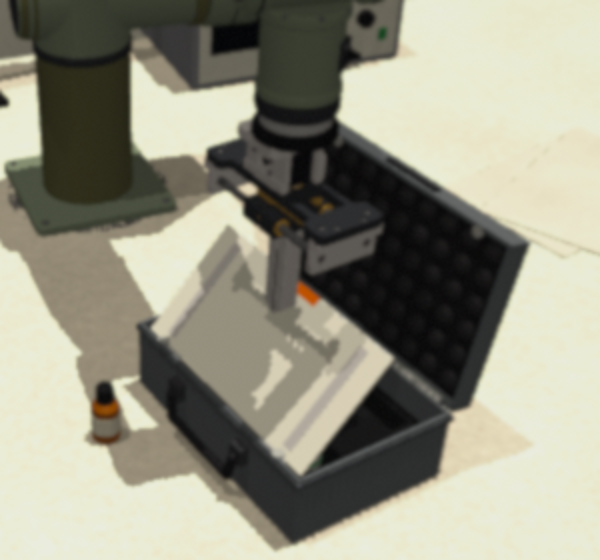

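{"api": "servo_tool", "payload": {"increments": [[1,0.01,0,0.01,0,0,0],[1,0.02,0,0.023,0,0,0],[1,0.026,0,0.036,0,0,0],[1,0.03,0,0.05,0,0,0],[1,0.032,0,0.062,0,0,0],[1,0.033,0,0.072,0,0,0],[1,0.033,0,0.078,0,0,0],[1,0.033,0,0.08,0,0,0],[1,0.033,0,0.081,0,0,0],[1,0.033,0,0.081,0,0,0]]}}

```text
clock: 5.0
tcp_pos: [0.5342, 0.062, 0.0803]
orientation: [-0.0, 0.632, 0.775, -0.001]
ft_force: [0.2, 0.0, 0.8]
finger_gap: 0.0003
```

```bash
python3 -c "
from h import *
inc([(0,.018,.078)])
cap('scene','s3')
st()
cv2.imwrite('pics/s3.png',cv2.resize(cv2.imread('pics/s3.png')[60:340,260:560],None,fx=2,fy=2))"
```

```text
t 5.00 case [-0.0011  0.0173  0.0803] w [0.534 0.062 0.08 ] F case [ 0.2 -0.   0.8] gap 0.000 q [-0.04  0.27  1.75 -0.    1.13 -0.25]
(0, 0.018, 0.078) [0.001 0.001 0.002]
tooly yaw-TH 0.0007758999851196213 tool z [-0.002 -0.002 -1.   ]
rotvec to down/tool y=case x [-0.003  0.001  0.001]
t 5.05 case [-0.0011  0.0173  0.0803] w [0.534 0.062 0.08 ] F case [-0.5 -0.2  1. ] gap 0.001 q [-0.04  0.27  1.75 -0.    1.13 -0.25]
```

View pics/s3.png

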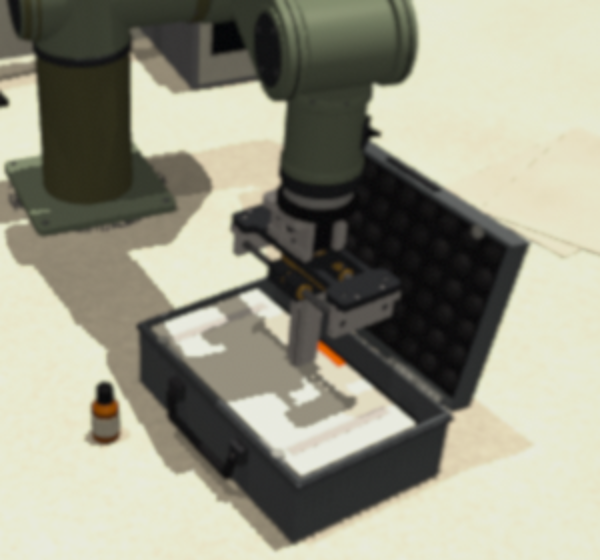

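Panel looks flat (edge strip at about zoom (330,352)); press a little to be sure of the stop.

{"api": "servo_tool", "payload": {"increments": [[1,0,0,0.002,0,0,0],[1,0,0,0.004,0,0,0],[1,0,0,0.004,0,0,0],[1,0,0,0.004,0,0,0]]}}

```text
clock: 5.55
tcp_pos: [0.5344, 0.0621, 0.08]
orientation: [-0.0, 0.632, 0.775, -0.002]
ft_force: [-9.5, -0.1, 20.6]
finger_gap: 0.0003
```

```bash
python3 -c "
from h import *
st()"
```

```text
t 5.55 case [-0.0009  0.0173  0.08  ] w [0.534 0.062 0.08 ] F case [-9.3  1.7 20.6] gap 0.000 q [-0.04  0.27  1.74 -0.    1.13 -0.25]
```

{"api": "servo_tool", "payload": {"increments": [[1,0,0,-0.04,0,0,0],[1,0,0,-0.1,0,0,0],[1,0,0,-0.16,0,0,0],[1,0,0,-0.22,0,0,0],[1,0,0,-0.26,0,0,0],[1,0.05,0,-0.265,0,0,0],[1,0.1,0,-0.265,0,0,0],[1,0.15,0,-0.265,0,0,0],[1,0.176,0,-0.265,0,0,0],[1,0.176,0,-0.265,0,0,0]]}}

```text
clock: 6.8
tcp_pos: [0.4992, 0.2366, 0.3446]
orientation: [-0.0, 0.631, 0.776, -0.001]
ft_force: [-0.4, 0.2, 0.2]
finger_gap: 0.0004
```

```bash
python3 -c "
from h import *
cap('scene','s4');cap('top','t4')
inc([(0,.195,.34),(0,.195,.225)])
cv2.imwrite('pics/s4.png',cv2.resize(cv2.imread('pics/s4.png')[60:340,260:560],None,fx=2,fy=2))"
```

```text
t 6.90 case [-3.000e-04  1.933e-01  3.446e-01] w [0.5   0.235 0.345] F case [ 0.5  0.2 -0.4] gap 0.000 q [ 0.28  0.09  1.39 -0.    1.66  0.08]
(0, 0.195, 0.34) [0.002 0.    0.005]
(0, 0.195, 0.225) [0.002 0.001 0.12 ]
tooly yaw-TH 0.0014415643496619446 tool z [-0.002 -0.003 -1.   ]
rotvec to down/tool y=case x [-0.003  0.002  0.001]
```

View pics/s4.png

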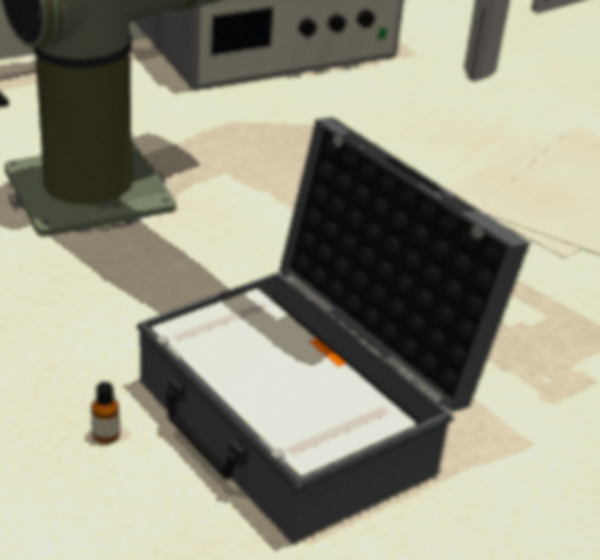

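View pics/t4.png

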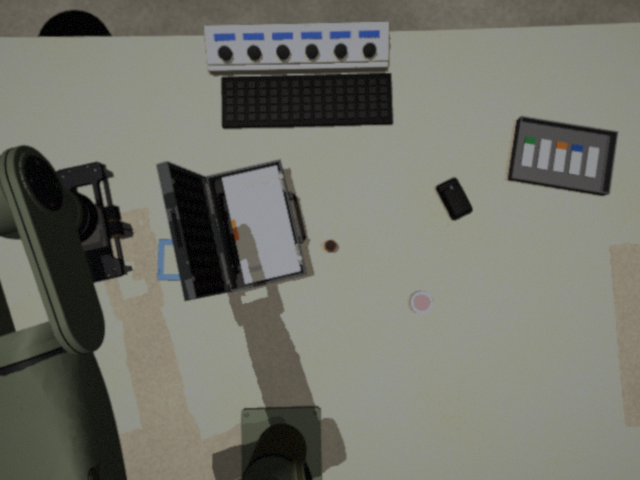

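{"api": "servo_tool", "payload": {"increments": [[1,0,0,0.05,0,0,0],[1,0,0,0.1,0,0,0],[1,0,0,0.12,0,0,0],[1,-0.015,0,0.12,0,0,0],[1,-0.027,0,0.12,0,0,0],[1,-0.037,0,0.12,0,0,0],[1,-0.047,0,0.12,0,0,0],[1,-0.057,0,0.12,0,0,0],[1,-0.057,0,0.12,0,0,0]]}}

```text
clock: 8.02
tcp_pos: [0.5125, 0.1785, 0.227]
orientation: [0.001, 0.632, 0.775, 0.0]
ft_force: [-0.1, 2.0, 1.2]
finger_gap: 0.0006
```

```bash
python3 -c "
from h import *
a=[]
for th in (1.57,1.45,1.3,1.15,1.0,.85,.7,.55,.4,.25,.1,0):
    r=.15; a.append((0,round(.09-r*np.cos(th)+.025*np.sin(th)+.008,3),round(.085+r*np.sin(th)+.025*np.cos(th),3)))
inc(a)
cap('scene','s5')
cv2.imwrite('pics/s5.png',cv2.resize(cv2.imread('pics/s5.png')[60:340,260:560],None,fx=2,fy=2))"
```

```text
t 8.03 case [0.0009 0.1358 0.227 ] w [0.513 0.178 0.227] F case [0.2 2.  1.2] gap 0.001 q [ 0.18  0.12  1.6  -0.    1.42 -0.03]
(0, np.float64(0.123), np.float64(0.235)) [-0.013 -0.001 -0.008]
(0, np.float64(0.105), np.float64(0.237)) [-0.031 -0.001 -0.01 ]
(0, np.float64(0.082), np.float64(0.236)) [-0.054 -0.001 -0.009]
(0, np.float64(0.06), np.float64(0.232)) [-0.076 -0.001 -0.005]
(0, np.float64(0.038), np.float64(0.225)) [-0.098 -0.001  0.002]
(0, np.float64(0.018), np.float64(0.214)) [-0.118 -0.001  0.013]
(0, np.float64(-0.001), np.float64(0.201)) [-0.137 -0.001  0.026]
(0, np.float64(-0.017), np.float64(0.185)) [-0.153 -0.001  0.042]
(0, np.float64(-0.03), np.float64(0.166)) [-0.166 -0.001  0.061]
(0, np.float64(-0.041), np.float64(0.146)) [-0.177 -0.001  0.081]
(0, np.float64(-0.049), np.float64(0.125)) [-0.185 -0.001  0.102]
(0, np.float64(-0.052), np.float64(0.11)) [-0.188 -0.001  0.117]
tooly yaw-TH 0.0006234750912434972 tool z [ 0.002 -0.001 -1.   ]
rotvec to down/tool y=case x [0.002 0.001 0.001]
```

View pics/s5.png

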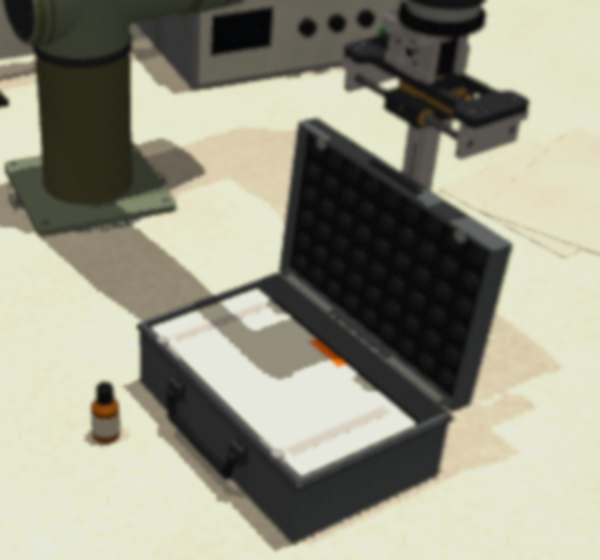

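Lid (free corner at zoom (505,245)) is turning with the finger. Continue along the arc.

{"api": "servo_tool", "payload": {"increments": [[1,-0.015,0,-0.003,0,0,0],[1,-0.031,0,-0.006,0,0,0],[1,-0.046,0,-0.007,0,0,0],[1,-0.061,0,-0.005,0,0,0],[1,-0.076,0,-0.003,0,0,0],[1,-0.09,0,0.001,0,0,0],[1,-0.104,0,0.007,0,0,0],[1,-0.118,0,0.015,0,0,0],[1,-0.128,0,0.022,0,0,0],[1,-0.128,0,0.022,0,0,0]]}}

```text
clock: 9.32
tcp_pos: [0.5382, 0.051, 0.204]
orientation: [0.002, 0.633, 0.774, -0.001]
ft_force: [-0.7, -0.5, -0.0]
finger_gap: 0.0005
```

```bash
python3 -c "
from h import *
a=[]
for th in (.75,.6,.5,.4,.3,.2,.1,0):
    r=.15; a.append((0,round(.09-r*np.cos(th)+.025*np.sin(th)+.008,3),round(.085+r*np.sin(th)+.025*np.cos(th),3)))
inc(a)
cap('scene','s6')
cv2.imwrite('pics/s6.png',cv2.resize(cv2.imread('pics/s6.png')[60:340,260:560],None,fx=2,fy=2))"
```

```text
t 9.32 case [0.0006 0.0057 0.204 ] w [0.538 0.051 0.204] F case [-0.7 -0.3 -0. ] gap 0.001 q [-0.06  0.13  1.63 -0.    1.38 -0.26]
(0, np.float64(0.005), np.float64(0.206)) [-0.001 -0.001 -0.002]
(0, np.float64(-0.012), np.float64(0.19)) [-0.018 -0.001  0.014]
(0, np.float64(-0.022), np.float64(0.179)) [-0.028 -0.001  0.025]
(0, np.float64(-0.03), np.float64(0.166)) [-0.036 -0.001  0.038]
(0, np.float64(-0.038), np.float64(0.153)) [-0.043 -0.001  0.051]
(0, np.float64(-0.044), np.float64(0.139)) [-0.049 -0.001  0.065]
(0, np.float64(-0.049), np.float64(0.125)) [-0.054 -0.001  0.079]
(0, np.float64(-0.052), np.float64(0.11)) [-0.057 -0.001  0.094]
tooly yaw-TH -0.0004966000656767278 tool z [ 0.001 -0.004 -1.   ]
rotvec to down/tool y=case x [ 0.     0.005 -0.   ]
```

View pics/s6.png

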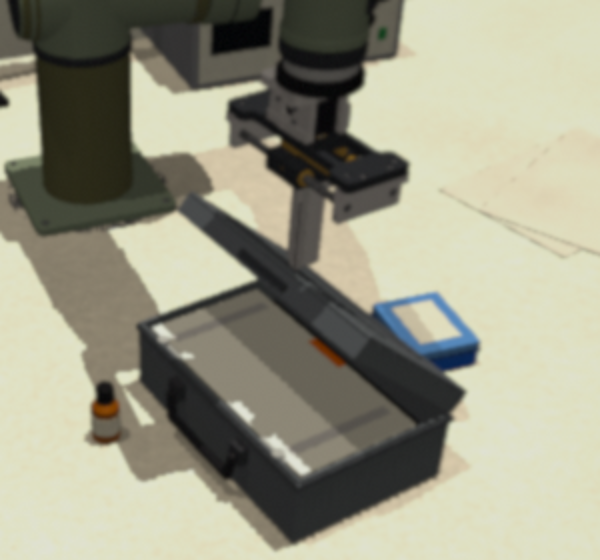

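{"api": "servo_tool", "payload": {"increments": [[1,-0.012,0,0.009,0,0,0],[1,-0.022,0,0.02,0,0,0],[1,-0.032,0,0.032,0,0,0],[1,-0.039,0,0.045,0,0,0],[1,-0.046,0,0.058,0,0,0],[1,-0.051,0,0.07,0,0,0],[1,-0.055,0,0.082,0,0,0],[1,-0.057,0,0.091,0,0,0],[1,-0.057,0,0.094,0,0,0],[1,-0.057,0,0.094,0,0,0]]}}

```text
clock: 10.62
tcp_pos: [0.5492, -0.0052, 0.1103]
orientation: [0.002, 0.632, 0.775, -0.002]
ft_force: [-0.1, -0.9, 1.6]
finger_gap: 0.0004
```

```bash
python3 -c "
from h import *
st()
cap('scene','s7')
cv2.imwrite('pics/s7.png',cv2.resize(cv2.imread('pics/s7.png')[60:340,260:560],None,fx=2,fy=2))"
```

```text
t 10.62 case [ 1.000e-04 -5.150e-02  1.103e-01] w [ 0.549 -0.005  0.11 ] F case [-0.3 -0.9  1.6] gap 0.000 q [-0.16  0.25  1.7  -0.01  1.19 -0.36]
```

View pics/s7.png

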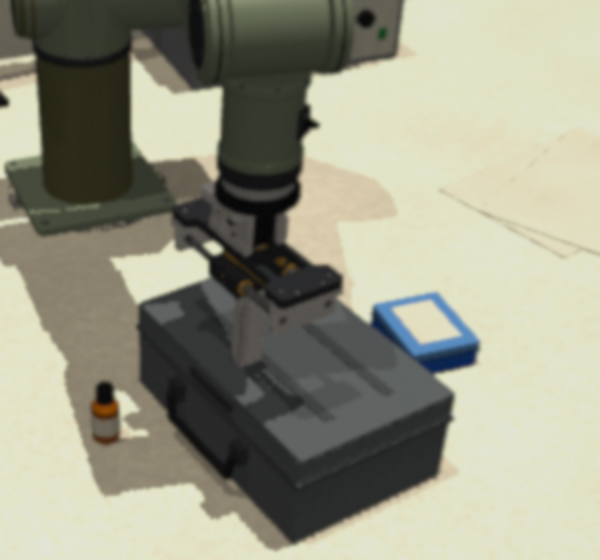

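Almost shut or shut; press to the stop, then check.

{"api": "servo_tool", "payload": {"increments": [[1,0,0,0.002,0,0,0],[1,0,0,0.004,0,0,0],[1,0,0,0.005,0,0,0],[1,0,0,0.005,0,0,0]]}}

```text
clock: 11.18
tcp_pos: [0.5493, -0.0051, 0.11]
orientation: [0.002, 0.632, 0.775, -0.002]
ft_force: [-9.3, 0.9, 25.1]
finger_gap: 0.0002
```

{"api": "servo_tool", "payload": {"increments": [[1,0,0,-0.03,0,0,0],[1,0,0,-0.08,0,0,0],[1,0,0,-0.14,0,0,0],[1,0,0,-0.2,0,0,0],[1,0.05,0.0,-0.22,0,0,0],[1,0.1,0,-0.22,0,0,0],[1,0.15,0,-0.22,0,0,0],[1,0.2,0,-0.22,0,0,0],[1,0.25,0,-0.22,0,0,0],[1,0.25,0,-0.22,0,0,0]]}}

```text
clock: 12.42
tcp_pos: [0.4972, 0.2439, 0.3277]
orientation: [0.001, 0.63, 0.777, -0.003]
ft_force: [1.1, -0.7, -0.6]
finger_gap: 0.0003
```

```bash
python3 -c "
from h import *
st()
cap('scene','s8');cap('top','t8')
cv2.imwrite('pics/s8.png',cv2.resize(cv2.imread('pics/s8.png')[60:340,260:560],None,fx=2,fy=2))
print(proj('scene',[w(x,y,.11) for x,y in((.14,-.09),(-.14,-.09),(-.14,.09),(.14,.09))])*2-[520,120])"
```

```text
t 12.43 case [-0.001   0.2029  0.3277] w [0.497 0.244 0.328] F case [ 0.9 -0.9 -0.6] gap 0.000 q [ 0.3   0.1   1.42 -0.    1.63  0.09]
[[300.24015878 463.95187208]
 [137.65095043 303.98947365]
 [279.60390785 253.88329712]
 [456.08446951 395.33440151]]
```

View pics/s8.png

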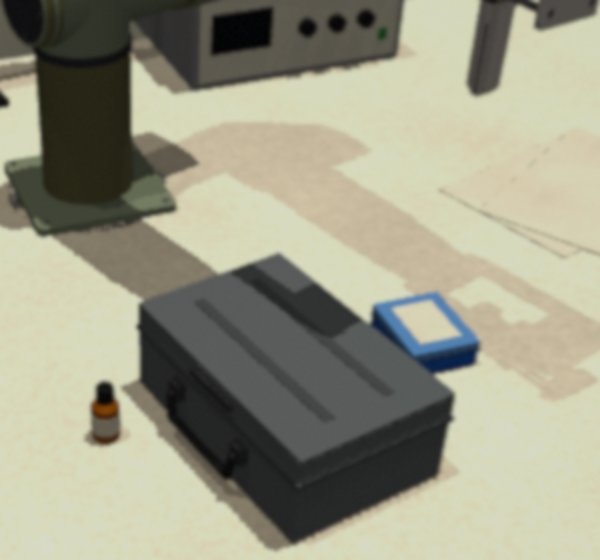

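View pics/t8.png

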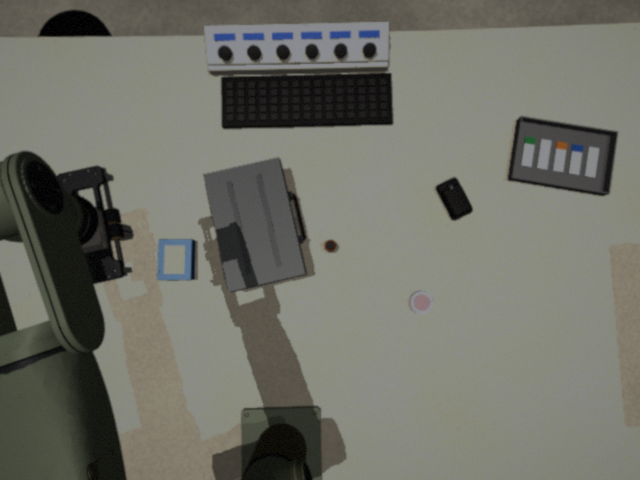

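The lid is shut: its corners sit at zoom (299,463), (139,303) and (453,396), each within about 3 zoomed px of the prediction for a shut lid. The bottle, box, dish and mouse are at the same pixels as at the start, and the arm is clear.

```bash
python3 -c "
from h import *
env.hand_in()"
```

```text
the job is handed in; nothing more can be done
```

The case is closed and handed in at about 12.5 s of the 54 s allowed. I pushed the white panel flat with the shut fingertips, then pushed the lid over it until it was shut. Handing in gives no verdict, so these are my own last checks:

- **Panel:** pressed to its stop, with the tip at 80.0 mm and about 21 N upward. The top and scene views then showed it flat while the lid was still open.
- **Lid:** pressed to its stop, with the tip at 110.0 mm and about 25 N upward. In the final view three of its corners lie within about 3 px, in a picture enlarged twice, of where a shut lid should be.
- **Things around the case:** the bottle, slide box, dish and mouse are at the same pixels as at the start.
- **Arm:** clear of everything, at 0.33 m height.
- **Lenses and filter cube:** these could not be seen once the panel was down. The fingers never went near them.

No check failed. The two camera views disagreed by up to about 5 mm on single case corners, and I used the average of the two.

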